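Put the strainer in the tea tumbler and click its cap on

ROBOT

A 7-joint arm with a two-finger parallel gripper is mounted at the origin on a cart in front of the work surface, level with it; the furniture and walls round the work are solid. World frame = base frame: x ahead of the robot, y to its left, z up, the work surface at z = 0. Lengths are in m, angles in rad, forces in N, time in s.
With the tool pointing down it reaches from about 0.35 to 0.9 m from the base axis. Payload 8.1 kg.
Tool frame: the origin (TCP) lies at the very end of the fingers, on their centre line; the grasp point (between the pads) lies arm.grip_point_offset behind it (arm.grip_point_offset is the distance from the TCP to the grasp point, in m); z points along the fingers, y is the line along which they close (so a half turn about z gives the same grasp; the last joint's range is limited). The gripper opens to 92 mm and grips with 3 to 60 N. Pads are 19 mm wide; open, the fingers measure 130 mm over their backs; the gripper's body (75 mm by 190 mm) begins 47 mm behind the grasp point.
Start: joints at [-1.307, 0.434, 0.025, 1.573, -0.012, 1.134, -0.075], TCP at [0.224, 0.583, 0.227] pointing down, gripper open.
Joint ranges: [-2.62, 2.62], [-0.44, 2.09], [-1.27, 1.32], [0.08, 2.57], [-1.32, 4.46], [0.12, 2], [-2.74, 2.74]. Speed limits (rad/s): [2.22, 2.22, 3.01, 3.01, 3.14, 3.14, 3.14].

INTERFACE

Orientations are given as a rotation vector (axis times angle).
In Python, from cell import arm gives the robot as it stands. The module is installed in compiled form; this text tells all that it offers.
- The arm moves only by the shell command python3 -m creep 'ROWS' [OPENING] [FORCE]. ROWS is JSON, a list of rows, each a list of 6 numbers: the shift along the tool's x, y, z scaled (see below), then the turn, a rotation vector about the tool's x, y, z scaled (see below). A call has 1 to 20 rows; each row shifts and turns the commanded pose from where the row before left it, along the tool's axes as they then stand; what a row does not reach is not made up. The controller multiplies each number of a shift by 0.4 m and each number of a turn by 120 degrees. A row lasts 1/12 s, in which the tool goes at most 41.7 mm and 7.16 degrees, less where a joint would pass 70% of its speed; a pose out of reach is approached as far as the arm can. A call with a number of a shift or a turn outside -1 to 1 is refused whole. A call with a gripper value outside its range is refused whole. OPENING is the closure, from -1 (fully open) to 1 (shut), set as the call begins (- or left out, the last holds). The fingers move at their own pace and stop on an object; FORCE is the grip in N (left out, the last holds). Time passes only in rows, so rows that do not move let the fingers close. It gives the time, the measured TCP pose, the force, the opening and the grip force at its end, in the units of the state.
- arm.observe(): the state, without advancing time (a new reading comes with each control period).
- arm.get_image(name): name is "side" or "top"; returns a dict with "frame" (384x512x3 uint8, red, green, blue), "intrinsics" (3x3 intrinsics, pixels), "rvec" (rotation vector, rad) and "tvec" (3), from world to camera coordinates, as OpenCV has them. Camera axes: x right, y down, z forward; pixel columns grow to the right and rows downward; lengths in m; the calibration is good to about 2 mm. A picture is of the moment at which its call begins. There is no depth.
- arm.sign_off(): hands the job in; it is judged then, once.
The state is a dict: "clock": time; "joints": joint angles; "dq": joint speeds; "joint_efforts": joint torques, N m; "position": TCP position; "ee_rot": TCP orientation; "force": force on the tool from outside, world axes, zero at the start; "ft_torque": the same for the moment, N m; "width": opening from 0.0 (shut) to 1.0 (fully open); "gripper_force": force on a finger pad.
Only numpy, scipy, OpenCV 4.12 (cv2) and the standard library are available. Lean on these libraries where they do the work, as an engineer would, in place of code of your own. Each camera call takes 0.05 s, during which the arm holds its last target. There are 200 camera calls.

TASK

Get the tea tumbler ready: lower the steel tea strainer into its open neck until the flange rests on the rim and let go of it, then set the dark cap squarely over the neck and press it straight down until it clicks, and go on pressing until it sits fully home on the shoulder. Finish with the gripper still on the cap, holding it pressed down firmly (about 15 N); do not let go. Keep the tumbler standing upright, and leave the mug, the tin and the small glass as they stand.

Things in the scene. Friction and masses are not known exactly. Their poses are not given: they have to be found in the camera images.
- tumbler: Teal tea tumbler with a bare steel neck and no lid, loose, about 0.5 kg, standing on the worktop. Origin: centre of its underside, z up its axis. Body 74 mm in diameter up to a flat shoulder 84 mm above the origin; on that the neck, 53 mm outside, 46 mm inside, open down to 10 mm above the origin. A round bead, 60 mm across, runs round the outside of the neck 104 mm above the origin.
- tumbler_rim (a point): Centre of the tumbler's open rim (the top of the neck), 112 mm above its underside.
- strainer: Steel tea strainer, loose, 60 g, upright. Origin: centre of its underside, z up. Basket 35 mm in diameter at the foot, 42 mm at the top, 40 mm deep; flange 51 mm in diameter, 2 mm thick, its underside 40 mm above the origin. Home: hanging in the neck by its flange, origin 72 mm above the tumbler's origin (40 mm below the rim), up to 2 mm off-centre. Let go of it there before the cap goes on.
- strainer_lug (a point): Middle of the black finger lug on the strainer's top, 51 mm above its underside. The lug is 30 mm long along the strainer's x, 10 mm thick along its y, and reaches from 42 to 59.5 mm above the underside: grip it across y.
- cap: Charcoal cap with four amber sprung clips in its skirt, loose, 0.14 kg, open side down. Origin: centre of its lower edge, z up. 73 mm in diameter, 64 mm inside, 50 mm deep inside, flat top 54 mm above the origin; any yaw fits. Over the neck the clips meet the bead with its origin some 97 mm above the tumbler's and snap under it near 92 mm; home is 84 mm, on the shoulder.
- cap_grip (a point): Middle of the amber ridge on the cap's top, 65 mm above the cap's lower edge: 40 mm long along the cap's x, 14 mm thick along its y, 54 to 75 mm above the lower edge. Grip it across y with the fingertips on or just above the flat top, so that they push on it. The clips resist with up to about 10 N, then snap and the push drops; go on to the shoulder, finish pushing with about 15 N.
- pink_mug: Pink mug, 78 mm in diameter, 92 mm tall, bystander behind the work. Origin: its underside.
- tin: Blue food tin, 57 mm in diameter, 72 mm tall, bystander behind the work. Origin: its underside.
- small_glass: Small clear glass, 51 mm in diameter, 58 mm tall, bystander behind the work. Origin: its underside.
Things that resemble listed ones, but are neither listed nor needed, are in the scene too. What is shaped like the cap but purple is not meant. Leave any purple look-alike of the tumbler alone.

How it is judged:
By the outcome, as a careful person would: the job done as asked, in the order asked, and still so for the second after the job is handed in, while the arm keeps its last pose, push and grip.
It also fails if it takes over 64 s, if anything falls off the work surface, if the arm or the gripper's body presses on something with over 40 N, if the wrist force passes 120 N, or if a joint passes its speed limit or range.

## Working session

There is one attempt and no reset: what is moved stays moved. The work goes in short steps, Python scripts to look and compute and a shell command to move; the robot and the scene stay as the last step left them, time stands still between calls to the robot, and variables do not carry over. Pictures are saved under pics/ and viewed, at most 10 in all, crops included, and the job is handed in when it is done.

```bash
mkdir -p pics; python3 - <<'E'
from cell import arm
import cv2
for n in("top","side"):
    d=arm.get_image(n);cv2.imwrite(f"pics/{n}0.png",cv2.resize(d["frame"][:,:,::-1],(800,600)))
    print(n,d["intrinsics"],d["rvec"],d["tvec"])
print(arm.observe(),arm.grip_point_offset)
E
```

```text
top [[486.14490978   0.         252.53189078]
 [  0.         486.14490978 199.48664086]
 [  0.           0.           1.        ]] [ 2.17426213 -2.1517741   0.11846509] [0.12955154 0.58926186 1.37955252]
side [[489.91951871   0.         263.44369167]
 [  0.         489.91951871 190.40102259]
 [  0.           0.           1.        ]] [ 2.06543153 -0.84373608  0.46422014] [-0.31584266  0.3602605   1.06311118]
{'clock': 0.1, 'joints': array([-1.3066287 ,  0.43515417,  0.02498684,  1.57398956, -0.01156659,
        1.13401435, -0.07511005]), 'dq': array([ 0.00110069, -0.000273  ,  0.00042438, -0.0026435 , -0.00041085,
       -0.00168929, -0.00171072]), 'joint_efforts': array([ 2.45328330e-03, -6.69119096e+01,  9.87811871e-01, -3.15142393e+01,
       -6.04920345e-02,  3.75114090e-02,  1.58914588e-05]), 'position': array([0.22402863, 0.58298137, 0.22602949]), 'ee_rot': array([-5.72995190e-01, -3.08879872e+00,  2.22750377e-03]), 'force': array([-0.44786218,  0.28356122, -1.4265105 ]), 'ft_torque': array([-0.06181597,  0.01939982, -0.03006745]), 'gripper_force': 0.0, 'width': 0.9988161583444837} 0.0188
```

View pics/top0.png

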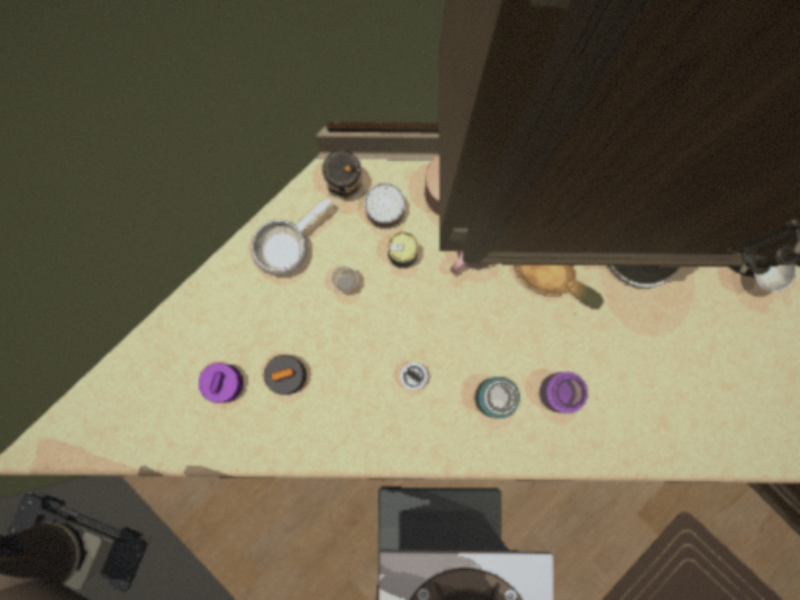

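View pics/side0.png

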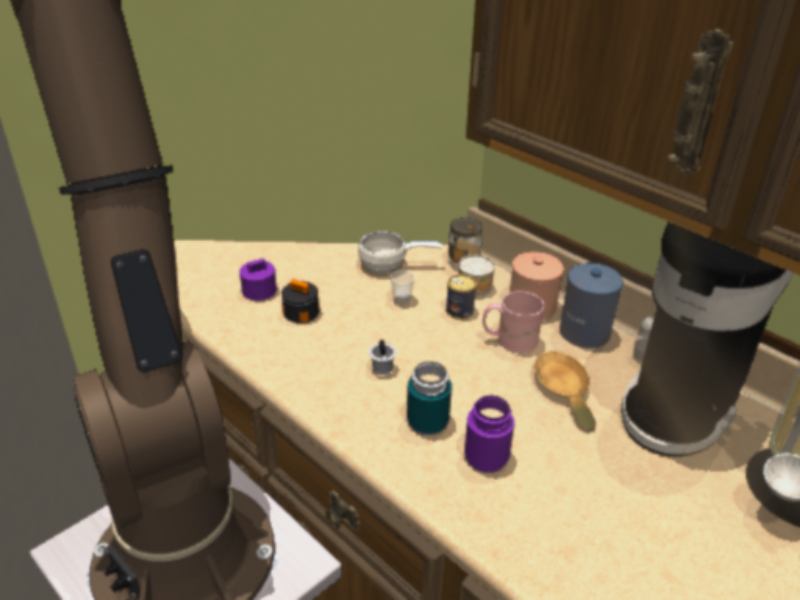

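The top view (800x600) shows the charcoal cap at (285,375), the strainer at (414,376) and the teal tumbler at (498,397). The purple look-alikes are at (220,383) and (565,392). In the side view the tumbler is at (429,400), the strainer at (382,358) and the cap at (300,300). Next I measure them.

```bash
cat > h.py <<'E'
import numpy as np,cv2
from cell import arm
from scipy.spatial.transform import Rotation as R
def cam(n):
    d=arm.get_image(n);d["Rm"]=cv2.Rodrigues(np.array(d["rvec"]))[0];d["t"]=np.array(d["tvec"]);return d
def proj(d,P):
    return cv2.projectPoints(np.float64(P).reshape(-1,3),np.array(d["rvec"]),d["t"],d["intrinsics"],None)[0][:,0]
def ray(d,uv,z):
    v=d["Rm"].T@np.linalg.solve(d["intrinsics"],[uv[0],uv[1],1]);c=-d["Rm"].T@d["t"]
    return c+v*(z-c[2])/v[2]
def circ(c,r,z):
    a=np.linspace(0,2*np.pi,73);return np.c_[c[0]+r*np.cos(a),c[1]+r*np.sin(a),0*a+z]
E
cat > m.py <<'E'
from h import *
d=cam("top");s=cam("side");f=1.5625
for n,uv,z in(("cap",(285,375),.054),("str",(414,376),.042),("tum",(498,397),.112)):print(n,ray(d,np.array(uv)/f,z))
hsv=cv2.cvtColor(d["frame"],cv2.COLOR_RGB2HSV)
def seg(m,box,name,z):
    x,y,w,h=box;M=np.zeros(m.shape,np.uint8);M[y:y+h,x:x+w]=m[y:y+h,x:x+w]
    n,l,st,ce=cv2.connectedComponentsWithStats(M);i=1+np.argmax(st[1:,4]);p=np.argwhere(l==i)[:,::-1].astype(np.float32)
    W=np.array([ray(d,q,z)[:2] for q in p]);c=W.mean(0);e,v=np.linalg.eigh(np.cov(W.T))
    print(name,len(p),"c",c.round(4),"ext",np.sqrt(12*e).round(4) if 0 else np.sqrt(12*e[::-1]).round(4),"yaw",np.degrees(np.arctan2(v[1,1],v[0,1])).round(1))
H,S,V=cv2.split(hsv)
seg(((H<22)&(S>150)&(V>90)).astype(np.uint8),(165,222,40,36),"ridge",.075)
seg((V<85).astype(np.uint8),(165,222,40,36),"capdark",.054)
seg((V<100).astype(np.uint8),(256,231,20,20),"lug",.0595)
def crop(d,c,w,name):
    x,y=(np.array(c)-w/2).astype(int);k=8*48//w
    return cv2.resize(d["frame"][y:y+w,x:x+w,::-1],(390,300 if 0 else 390),interpolation=cv2.INTER_CUBIC)
im=np.hstack([crop(d,(182,240),44,0),crop(d,(265,241),44,0)]);im2=np.hstack([crop(d,(319,254),44,0),crop(s,(274,255),56,0)])
cv2.imwrite("pics/crops.png",cv2.resize(np.vstack([im,im2]),(600,600)))
E
python3 m.py
```

```text
cap [0.46786193 0.33330339 0.054     ]
str [0.46882469 0.09886667 0.042     ]
tum [ 0.4321616  -0.04528967  0.112     ]
ridge 63 c [0.4697 0.3358] ext [0.0387 0.0126] yaw 107.0
capdark 65 c [0.4637 0.3058] ext [0.0599 0.0209] yaw 168.2
lug 32 c [0.4702 0.1008] ext [0.0293 0.009 ] yaw 55.2
```

View pics/crops.png

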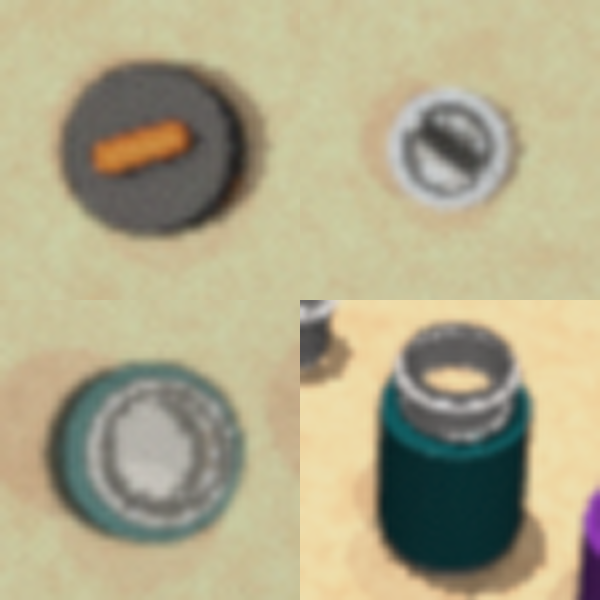

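```bash
cat > fit.py <<'E'
from h import *
from scipy.optimize import minimize
def hullmask(pts,K=8):
    m=np.zeros((384*K//2,512*K//2),np.uint8)
    cv2.fillConvexPoly(m,cv2.convexHull(((pts+.5)*K/2).round().astype(np.int32)),1);return m
def fit(d,mask,discs,x0):
    big=cv2.resize(mask.astype(np.float32),None,fx=4,fy=4)>.5
    p=np.argwhere(big)[:,::-1].astype(np.int32);B=np.zeros(big.shape,np.uint8);cv2.fillConvexPoly(B,cv2.convexHull(p),1)
    def cost(x):
        M=hullmask(proj(d,np.vstack([circ(x,r,z) for r,z in discs])))
        return -(M&B).sum()/(M|B).sum()
    best=min((cost((x0[0]+i*.001,x0[1]+j*.001)),i,j) for i in range(-12,13) for j in range(-12,13))
    r=minimize(cost,(x0[0]+best[1]*.001,x0[1]+best[2]*.001),method="Nelder-Mead",options=dict(initial_simplex=np.array([x0]*3)+np.array([[best[1],best[2]]]*3)*.001+np.array([[0,0],[.001,0],[0,.001]])))
    return r.x.round(4),round(-r.fun,3)
def blob(m):
    n,l,st,ce=cv2.connectedComponentsWithStats(m.astype(np.uint8));return l==1+np.argmax(st[1:,4])
def box(d,xy,z,w):
    u=proj(d,[*xy,z])[0].astype(int);b=np.zeros(d["frame"].shape[:2],bool);b[u[1]-w:u[1]+w,u[0]-w:u[0]+w]=1;return b
def tumbler(d,x0):
    H,S,V=cv2.split(cv2.cvtColor(d["frame"],cv2.COLOR_RGB2HSV))
    return fit(d,blob((H>78)&(H<105)&(S>80)&box(d,x0,.05,40)),[(.037,0),(.037,.084)],x0)
E
python3 - <<'E'
from fit import *
for n in("top","side"):
    d=cam(n);H,S,V=cv2.split(cv2.cvtColor(d["frame"],cv2.COLOR_RGB2HSV))
    print(n,"tumbler",tumbler(d,(.432,-.045)))
    m=blob(((S<60))&box(d,(.469,.1),.03,20)); 
    print("strainer",fit(d,m,[(.0255,.042),(.0255,.04)] if n=="top" else [(.0255,.042),(.0175,0),(.005,.0595)],(.47,.1)),m.sum())
    m=blob(((S<90)|(V<90))&box(d,(.468,.334),.03,32)); 
    print("cap",fit(d,m,[(.0365,0),(.0365,.054)],(.468,.334)),m.sum())
    if n=="side":
        m=blob((H<20)&(S>150)&(V>110)&box(d,(.47,.335),.075,10));p=np.argwhere(m).mean(0)[::-1];print("ridge",m.sum(),p,ray(d,p,.065),proj(d,[.4697,.3358,.065]))
E
```

```text
Traceback (most recent call last):
  File "fit.py", line 21, in tumbler
    return fit(d,blob((H>78)&(H<105)&(S>80)&box(d,x0,.05,40)),[(.037,0),(.037,.084)],x0)
                 ~~~~^^^^^^^^^^^^^^^^^^^^^^^^^^^^^^^^^^^^^^^^
  File "fit.py", line 16, in blob
    n,l,st,ce=cv2.connectedComponentsWithStats(m.astype(np.uint8));return l==1+np.argmax(st[1:,4])
                                                                               ~~~~~~~~~^^^^^^^^^^
ValueError: attempt to get argmax of an empty sequence
```

```bash
python3 - <<'E'
s=open('fit.py').read()
a=s.index("    H,S,V",s.index("def tumbler"))
s=s[:a]+'''    r,g,b=[c.astype(int) for c in cv2.split(d["frame"])]
    m=blob((g>r+12)&(b>r+5)&box(d,x0,.05,40));print(m.sum(),end=" ")
    return fit(d,m,[(.037,0),(.037,.084)],x0)
'''
open('fit.py','w').write(s)
E
python3 - <<'E'
from fit import *
for n in("top","side"):
    d=cam(n);H,S,V=cv2.split(cv2.cvtColor(d["frame"],cv2.COLOR_RGB2HSV))
    if n=="top": u=proj(d,[.432,-.045,.1])[0].astype(int);print(u,d["frame"][u[1],u[0]-18:u[0]+19:3].tolist())
    try: print(n,"tumbler",tumbler(d,(.432,-.045)))
    except Exception as e: print(e)
    m=blob(((S<60))&box(d,(.469,.1),.03,20)); 
    print("strainer",fit(d,m,[(.0255,.042),(.0255,.04)] if n=="top" else [(.0255,.042),(.0175,0),(.005,.0595)],(.47,.1)),m.sum())
    m=blob(((S<90)|(V<90))&box(d,(.468,.334),.03,32)); 
    print("cap",fit(d,m,[(.0365,0),(.0365,.054)],(.468,.334)),m.sum())
    if n=="side":
        m=blob((H<20)&(S>150)&(V>110)&box(d,(.47,.335),.075,10));p=np.argwhere(m).mean(0)[::-1];print("ridge",m.sum(),p,ray(d,p,.065),proj(d,[.4697,.3358,.065]))
E
```

```text
[318 254] [[197, 171, 135], [140, 123, 99], [71, 93, 86], [119, 133, 128], [123, 120, 113], [181, 178, 171], [181, 179, 172], [179, 175, 168], [168, 166, 157], [141, 136, 126], [114, 114, 109], [184, 182, 147], [198, 191, 150]]
136 top tumbler (array([0.3719, 0.0071]), np.float64(-0.0))
strainer (array([0.458, 0.088]), np.float64(-813563732632510.8)) 902
cap (array([0.456, 0.322]), np.float64(-281492157628479.9)) 3993
654 side tumbler (array([0.3719, 0.0071]), np.float64(-0.0))
strainer (array([0.4309, 0.136 ]), np.float64(-0.0)) 288
cap (array([0.456, 0.322]), np.float64(-281492157628479.9)) 3696
ridge 49 [191.59183673 181.6122449 ] [0.47616891 0.34004293 0.065     ] [[190.78191949 183.01646503]]fit.py:11: RuntimeWarning: overflow encountered in scalar negative
  return -(M&B).sum()/(M|B).sum()
```

```bash
sed -i 's|return -(M&B).sum()/(M.B).sum()|return -float((M\&B).sum())/float((M\|B).sum())|' fit.py
python3 - <<'E'
from fit import *
for n in("top","side"):
    d=cam(n);H,S,V=cv2.split(cv2.cvtColor(d["frame"],cv2.COLOR_RGB2HSV))
    print(n,"tumbler",tumbler(d,(.432,-.045)))
    m=blob(((S<45)|(V<70))&box(d,(.469,.1),.03,20)); 
    print("strainer",fit(d,m,[(.0255,.042),(.0255,.04)] if n=="top" else [(.0255,.042),(.0175,0),(.005,.0595)],(.47,.1)),m.sum())
    m=blob((((V<110) if n=="top" else (V<80))|((H<15)&(S>160)))&box(d,(.468,.334),.03,28)); 
    print("cap",fit(d,m,[(.0365,0),(.0365,.054)]+([(.01,.075)] if n=="side" else []),(.468,.334)),m.sum())
E
```

```text
129 top tumbler (array([ 0.4319, -0.046 ]), np.float64(0.705))
strainer (array([0.4697, 0.1008]), np.float64(0.941)) 266
cap (array([0.4696, 0.3366]), np.float64(0.939)) 479
655 side tumbler (array([ 0.4424, -0.0434]), np.float64(0.776))
strainer (array([0.4728, 0.1012]), np.float64(0.932)) 259
cap (array([0.4737, 0.3396]), np.float64(0.861)) 469
```

```bash
python3 - <<'E'
s=open('fit.py').read()
s=s.replace("(g>r+12)&(b>r+5)&box(d,x0,.05,40)","(r-b<22)&box(d,x0,.06,w)").replace("def tumbler(d,x0)","def tumbler(d,x0,w=26)").replace("[(.037,0),(.037,.084)],x0","[(.037,0),(.037,.084),(.03,.104),(.0265,.112)],x0")
open('fit.py','w').write(s)
E
python3 - <<'E'
from fit import *
V=[]
for n,w in(("top",22),("side",36)):
    d=cam(n);x,q=tumbler(d,(.432,-.045),w);print(n,x,q)
    f=d["frame"].copy();f=cv2.resize(f,None,fx=8,fy=8,interpolation=cv2.INTER_CUBIC)
    for r,z in((.037,0),(.037,.084),(.0265,.112)):
        cv2.polylines(f,[((proj(d,circ((.432,-.046) if n=="top" else x,r,z))+.5)*8).astype(np.int32)],True,(255,0,0),1)
    u=(proj(d,[.432,-.046,.06])[0]*8).astype(int);V.append(f[u[1]-250:u[1]+250,u[0]-200:u[0]+200,::-1])
cv2.imwrite("pics/tum.png",np.hstack(V))
E
```

```text
600 top [ 0.4328 -0.0503] 0.952
1044 side [ 0.438 -0.046] 0.903
```

View pics/tum.png

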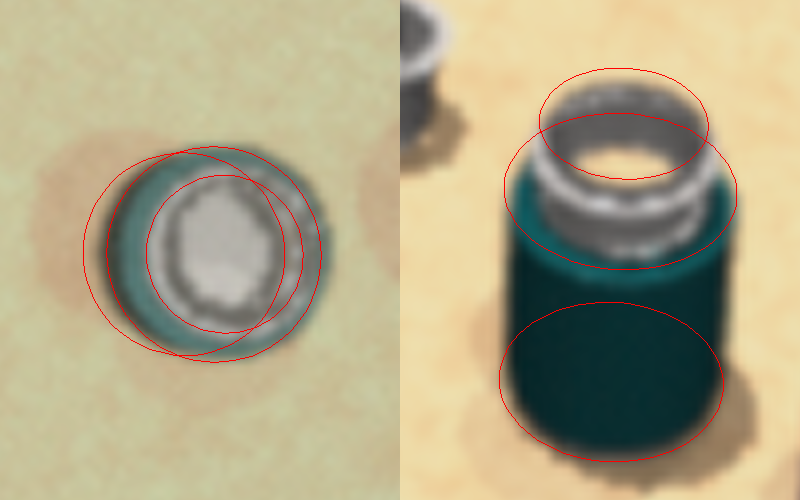

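Strainer lug at about (.471,.101) with yaw 55°, cap at about (.471,.337) with yaw 107°, tumbler at about (.434,-.048). The two cameras differ by about 3 mm. Moving now to above the strainer.

```bash
cat > go.py <<'E'
import sys
from h import *
# x y z yaw(of tool x, deg): shift in tool axes (units) and turn (units) from measured pose
x,y,z,yaw=map(float,sys.argv[1:5]);o=arm.observe();M=R.from_rotvec(o["ee_rot"])
dl=M.inv().apply(np.array([x,y,z])-o["position"])/.4
c,s=np.cos(np.radians(yaw)),np.sin(np.radians(yaw))
T=R.from_matrix(np.array([[c,s,0],[s,-c,0],[0,0,-1]]))
print("now",o["position"].round(4),"yaw",np.degrees(np.arctan2(M.as_matrix()[1,0],M.as_matrix()[0,0])).round(1),"shift",dl.round(4),"turn",(np.degrees((M.inv()*T).as_rotvec())/120).round(4),"F",o["force"].round(1),"j",o["joints"].round(2),"t",o["clock"])
E
python3 -m creep '[[-0.072,-0.065,0.005,0,0,0],[-0.072,-0.065,0.005,0,0,0],[-0.072,-0.065,0.005,0,0,0],[-0.072,-0.065,0.005,0,0,0],[-0.072,-0.065,0.005,0,0,0],[-0.072,-0.065,0.005,0,0,0],[-0.072,-0.065,0.005,0,0,0],[-0.072,-0.065,0.005,0,0,0],[-0.072,-0.065,0.005,0,0,0],[-0.072,-0.065,0.005,0,0,0],[-0.072,-0.065,0.005,0,0,0],[-0.072,-0.065,0.005,0,0,0],[-0.072,-0.065,0.005,0,0,0],[-0.072,-0.065,0.005,0,0,0]]'
python3 -m creep '[[0,0,0,0,0,0.058],[0,0,0,0,0,0.058],[0,0,0,0,0,0.058],[0,0,0,0,0,0.058],[0,0,0,0,0,0.058],[0,0,0,0,0,0.058],[0,0,0,0,0,0.058],[0,0,0,0,0,0.058],[0,0,0,0,0,0.058],[0,0,0,0,0,0.058],[0,0,0,0,0,0.058],[0,0,0,0,0,0.058],[0,0,0,0,0,0.058],[0,0,0,0,0,0.058],[0,0,0,0,0,0.058]]'
python3 go.py .471 .101 .15 55
```

```text
clock: 1.72
position: [0.4706, 0.0973, 0.199]
ee_rot: [0.573, 3.088, 0.001]
force: [0.2, 0.2, 1.1]
width: 1.002
gripper_force: 0.0
clock: 2.97
position: [0.47, 0.0991, 0.1989]
ee_rot: [-2.796, -1.432, -0.001]
force: [0.9, -0.2, 0.7]
width: 1.001
gripper_force: 0.0
now [0.47   0.0991 0.1989] yaw 54.2 shift [ 0.0051 -0.0008  0.1223] turn [ 0.     -0.0003 -0.0063] F [ 0.9 -0.2  0.7] j [-0.81  0.24  0.6   1.99 -0.17  0.96 -0.75] t 2.9667
```

```bash
python3 -m creep '[[0.005,-0.001,0.05,0,0,-0.006],[0,0,0.06,0,0,0],[0,0,0.06,0,0,0],[0,0,0.06,0,0,0],[0,0,0.05,0,0,0],[0,0,0.04,0,0,0],[0,0,0.03,0,0,0],[0,0,0.02,0,0,0],[0,0,0,0,0,0],[0,0,0,0,0,0]]'
python3 go.py .471 .101 .0455 55
python3 - <<'E'
from h import *
d=cam("side");u=proj(d,[.47,.1,.06])[0].astype(int);t=cam("top");v=proj(t,[.47,.1,.06])[0].astype(int)
cv2.imwrite("pics/g1.png",np.hstack([cv2.resize(e["frame"][w[1]-50:w[1]+50,w[0]-40:w[0]+40,::-1],(400,500),interpolation=cv2.INTER_CUBIC) for e,w in((d,u),(t,v))]))
E
```

```text
clock: 3.8
position: [0.4709, 0.1008, 0.0509]
ee_rot: [-2.783, -1.458, 0.0]
force: [-0.4, 0.1, 0.0]
width: 0.999
gripper_force: 0.0
now [0.4709 0.1008 0.0509] yaw 55.3 shift [0.0006 0.     0.0134] turn [-0.0001  0.0001  0.0024] F [-0.4  0.1  0. ] j [-0.68  0.48  0.47  2.13 -0.37  0.61 -0.55] t 3.8
```

View pics/g1.png

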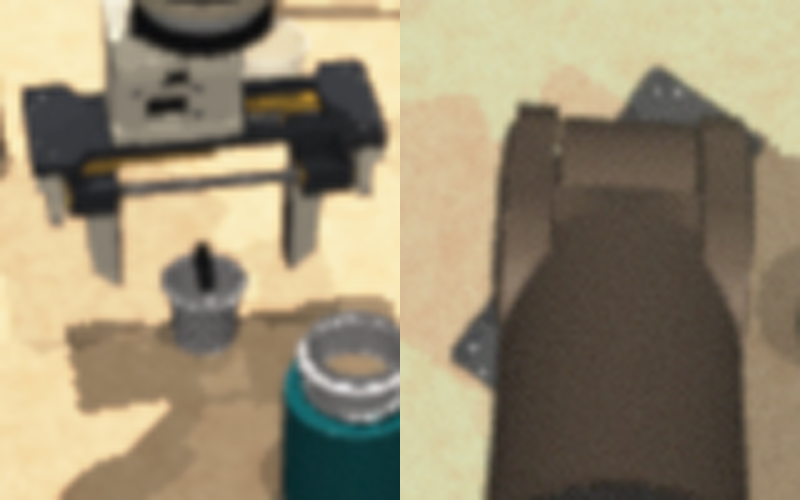

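The fingertips, at (110,280) and (293,265), straddle the lug, which is at (205,268) and well centred. I lower the last 5 mm and close.

```bash
python3 -m creep '[[0,0,0.013,0,0,0],[0,0,0,0,0,0]]'
python3 -m creep '[[0,0,0,0,0,0],[0,0,0,0,0,0],[0,0,0,0,0,0],[0,0,0,0,0,0],[0,0,0,0,0,0],[0,0,0,0,0,0],[0,0,0,0,0,0],[0,0,0,0,0,0]]' 1 20
python3 -m creep '[[0,0,-0.04,0,0,0],[0,0,-0.08,0,0,0],[0,0,-0.08,0,0,0],[0,0,-0.08,0,0,0],[0,0,-0.08,0,0,0],[0,0,-0.05,0,0,0],[0,0,0,0,0,0]]'
python3 go.py .434 -.048 .20 55
```

```text
clock: 4.07
position: [0.471, 0.1012, 0.0455]
ee_rot: [-2.782, -1.458, -0.001]
force: [0.3, -0.5, 1.1]
width: 0.999
gripper_force: 0.0
clock: 4.73
position: [0.4708, 0.1009, 0.0455]
ee_rot: [-2.783, -1.458, -0.0]
force: [0.0, 0.5, -0.3]
width: 0.469
gripper_force: 0.0
clock: 5.32
position: [0.4731, 0.1013, 0.2135]
ee_rot: [2.783, 1.457, 0.011]
force: [1.3, 0.7, -0.1]
width: 0.013
gripper_force: 0.0
now [0.4731 0.1013 0.2135] yaw 55.3 shift [-0.3626  0.132   0.0321] turn [ 0.0016 -0.0029  0.0023] F [ 1.3  0.7 -0.1] j [-0.83  0.23  0.62  1.97 -0.16  0.99 -0.74] t 5.3167
```

The fingers close at only about 0.8 of full opening per second, so I lifted too early and missed the lug. I part-open the gripper, go back down and check the strainer.

```bash
python3 -m creep '[[0,0,0.06,0,0,0],[0,0,0.06,0,0,0],[0,0,0.06,0,0,0],[0,0,0.06,0,0,0],[0,0,0.06,0,0,0],[0,0,0.05,0,0,0],[0,0,0.03,0,0,0],[0,0,0.01,0,0,0],[0,0,0,0,0,0]]' 0 20
python3 go.py .471 .101 .0455 55
python3 - <<'E'
from h import *
d=cam("side");u=proj(d,[.47,.1,.06])[0].astype(int)
cv2.imwrite("pics/g2.png",cv2.resize(d["frame"][u[1]-50:u[1]+50,u[0]-40:u[0]+40,::-1],(400,500),interpolation=cv2.INTER_CUBIC))
E
```

```text
clock: 6.07
position: [0.4698, 0.1004, 0.0523]
ee_rot: [-2.783, -1.457, 0.004]
force: [-0.2, -0.5, 0.2]
width: 0.498
gripper_force: 0.0
now [0.4698 0.1004 0.0523] yaw 55.3 shift [0.0031 0.0016 0.017 ] turn [-0.0006  0.0011  0.0023] F [-0.2 -0.5  0.2] j [-0.69  0.47  0.49  2.13 -0.38  0.62 -0.54] t 6.0667
```

View pics/g2.png

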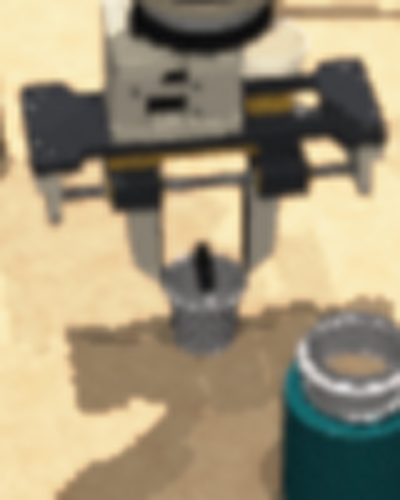

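The strainer stands unmoved, with its lug at (205,268) centred between the half-open fingers. Going down, closing fully, then lifting.

```bash
python3 -m creep '[[0.003,0.0015,0.017,0,0,0],[0,0,0,0,0,0]]'
python3 -m creep '[[0,0,0,0,0,0],[0,0,0,0,0,0],[0,0,0,0,0,0],[0,0,0,0,0,0],[0,0,0,0,0,0],[0,0,0,0,0,0],[0,0,0,0,0,0],[0,0,0,0,0,0]]' 1 20
python3 go.py .471 .101 .215 55
```

```text
clock: 6.28
position: [0.4724, 0.1019, 0.0467]
ee_rot: [2.783, 1.458, 0.002]
force: [-0.0, -0.0, 0.9]
width: 0.501
gripper_force: 0.0
clock: 6.95
position: [0.472, 0.1015, 0.0468]
ee_rot: [-2.783, -1.458, -0.0]
force: [-0.2, 0.1, 0.7]
width: 0.108
gripper_force: 20.0
now [0.472  0.1015 0.0468] yaw 55.3 shift [-0.0025 -0.0013 -0.4206] turn [ 0.     -0.      0.0025] F [-0.2  0.1  0.7] j [-0.68  0.49  0.48  2.13 -0.39  0.61 -0.53] t 6.95
```

```bash
python3 -m creep '[[0,0,-0.03,0,0,0],[0,0,-0.06,0,0,0],[0,0,-0.08,0,0,0],[0,0,-0.08,0,0,0],[0,0,-0.08,0,0,0],[0,0,-0.06,0,0,0],[0,0,-0.03,0,0,0],[0,0,0,0,0,0]]'
python3 go.py .434 -.048 .20 55
```

```text
clock: 7.62
position: [0.4735, 0.1019, 0.2174]
ee_rot: [-2.783, -1.458, -0.008]
force: [-0.7, -0.4, -0.1]
width: 0.111
gripper_force: 20.0
now [0.4735 0.1019 0.2174] yaw 55.3 shift [-0.3644  0.132   0.0421] turn [ 0.001  -0.0021  0.0025] F [-0.7 -0.4 -0.1] j [-0.84  0.23  0.64  1.96 -0.16  1.   -0.74] t 7.6167
```

```bash
python3 -m creep '[[-0.03,0.01,0.004,0,0,0],[-0.06,0.02,0.007,0,0,0],[-0.08,0.03,0.009,0,0,0],[-0.08,0.03,0.009,0,0,0],[-0.06,0.025,0.007,0,0,0],[-0.04,0.012,0.004,0,0,0],[-0.014,0.005,0.002,0,0,0],[0,0,0,0,0,0],[0,0,0,0,0,0]]'
python3 go.py .434 -.048 .20 55
python3 - <<'E'
from h import *
d=cam("side");o=arm.observe();p=o["position"];b=p[2]-.0468
f=cv2.resize(d["frame"],None,fx=6,fy=6,interpolation=cv2.INTER_CUBIC)
def C(c,r,z,k):cv2.polylines(f,[((proj(d,circ(c,r,z))+.5)*6).astype(np.int32)],True,k,1)
C(p,.0255,b+.042,(255,0,0));C(p,.0175,b,(255,0,0));C((.434,-.048),.0265,.112,(0,0,255));C((.434,-.048),.037,.084,(0,0,255))
u=(proj(d,[.434,-.048,.13])[0]*6).astype(int);cv2.imwrite("pics/s1.png",f[u[1]-300:u[1]+300,u[0]-250:u[0]+250,::-1])
E
```

```text
clock: 8.37
position: [0.4321, -0.0479, 0.1973]
ee_rot: [-2.783, -1.457, 0.002]
force: [0.4, 0.3, -0.6]
width: 0.105
gripper_force: 20.0
now [ 0.4321 -0.0479  0.1973] yaw 55.3 shift [ 0.0025  0.0041 -0.0068] turn [-0.0005  0.0003  0.0023] F [ 0.4  0.3 -0.6] j [-0.63  0.17  0.72  2.09 -0.14  0.93 -0.44] t 8.3667
```

View pics/s1.png

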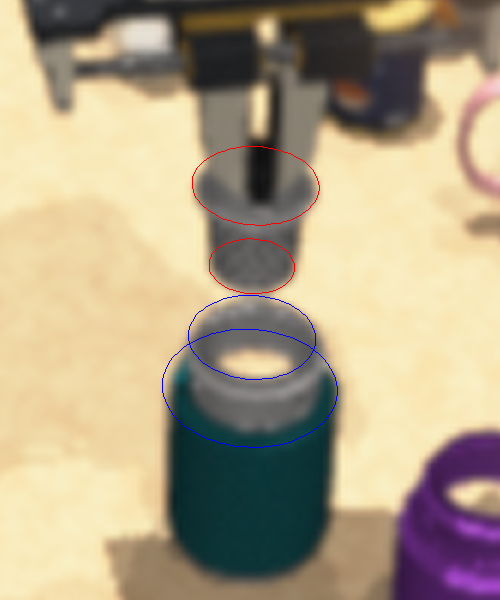

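```bash
python3 - <<'E'
from h import *
d=cam("side");t=cam("top")
for e,p in((d,[.434,-.048,.112]),(t,[.434,-.048,.112])):
    q=proj(e,[p,[p[0]+.01,p[1],p[2]],[p[0],p[1]+.01,p[2]],[p[0],p[1],p[2]+.01]]);print((q[1:]-q[0]).round(2).tolist())
# horizontal / vertical brightness profiles in side view around rim and strainer
f=d["frame"].astype(int);u=proj(d,[.434,-.048,.112])[0];print(u)
c=int(u[0])+1
print("col",[(y,f[y,c-1:c+2].mean((0)).astype(int).tolist()) for y in range(int(u[1])-20,int(u[1])+24)])
for y in (int(u[1])+3,int(u[1])+40,int(u[1])-17): print("row",y,[(x,f[y,x].tolist()) for x in list(range(c-17,c-8))+list(range(c+8,c+18))])
E
```

```text
[[2.76, -1.81], [-2.87, -1.9], [0.15, -3.04]]
[[-0.02, -3.71], [-3.69, -0.04], [0.51, -0.0]]
[274.19648736 236.93857289]
col [(216, [109, 106, 106]), (217, [117, 114, 113]), (218, [116, 114, 113]), (219, [108, 106, 105]), (220, [102, 99, 99]), (221, [95, 93, 93]), (222, [93, 90, 90]), (223, [95, 92, 92]), (224, [95, 92, 91]), (225, [97, 95, 94]), (226, [97, 95, 94]), (227, [100, 98, 97]), (228, [106, 103, 100]), (229, [150, 138, 122]), (230, [194, 174, 144]), (231, [166, 153, 135]), (232, [136, 131, 128]), (233, [119, 117, 116]), (234, [105, 103, 102]), (235, [104, 102, 100]), (236, [105, 103, 102]), (237, [105, 103, 102]), (238, [112, 108, 105]), (239, [154, 137, 119]), (240, [220, 189, 149]), (241, [243, 222, 172]), (242, [247, 229, 180]), (243, [237, 216, 169]), (244, [164, 149, 129]), (245, [118, 114, 112]), (246, [129, 126, 125]), (247, [135, 133, 131]), (248, [114, 112, 111]), (249, [106, 104, 103]), (250, [106, 105, 104]), (251, [105, 104, 103]), (252, [93, 97, 97]), (253, [51, 72, 74]), (254, [16, 60, 63]), (255, [13, 60, 63]), (256, [15, 59, 62]), (257, [11, 55, 58]), (258, 
[... 700 characters left out ...]
, (283, [135, 116, 89]), (284, [146, 123, 95]), (285, [148, 124, 95]), (286, [148, 123, 94]), (287, [149, 123, 93]), (288, [157, 129, 97]), (289, [168, 138, 104]), (290, [172, 141, 107]), (291, [171, 142, 107]), (292, [173, 144, 109])]
row 219 [(258, [249, 237, 192]), (259, [249, 235, 188]), (260, [249, 235, 188]), (261, [249, 235, 187]), (262, [249, 235, 187]), (263, [249, 234, 188]), (264, [249, 235, 190]), (265, [249, 235, 189]), (266, [238, 220, 169]), (283, [229, 202, 155]), (284, [247, 228, 177]), (285, [249, 231, 181]), (286, [249, 233, 184]), (287, [249, 234, 187]), (288, [249, 234, 186]), (289, [249, 233, 185]), (290, [249, 232, 185]), (291, [249, 233, 186]), (292, [249, 234, 187])]
```

```bash
python3 go.py .434 -.0497 .1973 55
```

```text
now [ 0.4327 -0.0471  0.1977] yaw 55.4 shift [-0.0036  0.0063  0.001 ] turn [-0.0001  0.0001  0.0034] F [ 0.5 -0.1 -0.6] j [-0.63  0.17  0.72  2.09 -0.14  0.93 -0.44] t 8.5167
```

```bash
python3 -m creep '[[-0.0036,0.0063,0.02,0,0,0],[0,0,0.04,0,0,0],[0,0,0.03,0,0,0],[0,0,0.02,0,0,0],[0,0,0.01,0,0,0],[0,0,0,0,0,0]]'
python3 go.py .434 -.0497 .12 55
python3 - <<'E'
from h import *
d=cam("side");f=d["frame"];u=proj(d,[.434,-.048,.112])[0].astype(int)
cv2.imwrite("pics/s2.png",cv2.resize(f[u[1]-30:u[1]+45,u[0]-30:u[0]+30,::-1],(480,600),interpolation=cv2.INTER_CUBIC))
E
```

```text
clock: 9.02
position: [0.4333, -0.0507, 0.1491]
ee_rot: [-2.782, -1.458, 0.003]
force: [0.4, -0.3, -1.2]
width: 0.106
gripper_force: 20.0
now [ 0.4333 -0.0507  0.1491] yaw 55.3 shift [ 0.0032 -0.      0.0727] turn [-0.0005  0.0007  0.0027] F [ 0.4 -0.3 -1.2] j [-0.57  0.25  0.69  2.15 -0.22  0.81 -0.35] t 9.0167
```

View pics/s2.png

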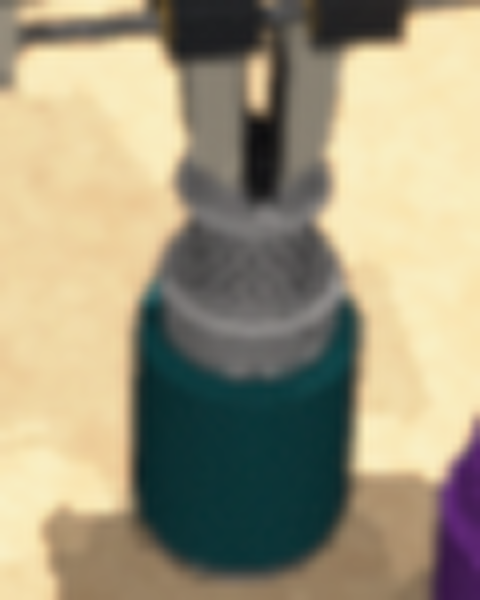

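The foot is inside the neck with no contact force. The flange is centred at column 254 and the neck at 252, so I continue down.

```bash
python3 -m creep '[[0.001,0,0.02,0,0,0],[0,0,0.02,0,0,0],[0,0,0.015,0,0,0],[0,0,0.01,0,0,0],[0,0,0,0,0,0],[0,0,0,0,0,0]]'
python3 go.py .434 -.0497 .1188 55
```

```text
clock: 9.57
position: [0.4338, -0.0507, 0.1237]
ee_rot: [-2.783, -1.457, 0.001]
force: [0.4, -0.5, -0.9]
width: 0.107
gripper_force: 20.0
now [ 0.4338 -0.0507  0.1237] yaw 55.3 shift [ 0.0022 -0.001   0.0123] turn [-0.0002  0.0002  0.0024] F [ 0.4 -0.5 -0.9] j [-0.54  0.3   0.67  2.18 -0.27  0.75 -0.3 ] t 9.5667
```

```bash
python3 -m creep '[[0,0,0.006,0,0,0],[0,0,0.005,0,0,0],[0,0,0,0,0,0],[0,0,0,0,0,0]]'
python3 -m creep '[[0,0,0,0,0,0],[0,0,0,0,0,0],[0,0,0,0,0,0],[0,0,0,0,0,0],[0,0,0,0,0,0],[0,0,0,0,0,0]]' 0.2
python3 go.py .434 -.0497 .25 55
python3 - <<'E'
from h import *
d=cam("side");f=d["frame"];u=proj(d,[.434,-.048,.112])[0].astype(int)
cv2.imwrite("pics/s3.png",cv2.resize(f[u[1]-30:u[1]+45,u[0]-30:u[0]+30,::-1],(480,600),interpolation=cv2.INTER_CUBIC))
E
```

```text
clock: 9.9
position: [0.434, -0.0505, 0.1195]
ee_rot: [-2.783, -1.458, -0.0]
force: [0.8, -0.7, -0.5]
width: 0.107
gripper_force: 20.0
clock: 10.4
position: [0.434, -0.0505, 0.1196]
ee_rot: [-2.783, -1.458, -0.0]
force: [0.2, -0.2, 0.4]
width: 0.399
gripper_force: 0.0
now [ 0.434  -0.0505  0.1196] yaw 55.3 shift [ 0.0017 -0.0012 -0.3261] turn [ 0.     -0.0001  0.0025] F [ 0.2 -0.2  0.4] j [-0.54  0.31  0.66  2.18 -0.28  0.74 -0.29] t 10.4
```

View pics/s3.png

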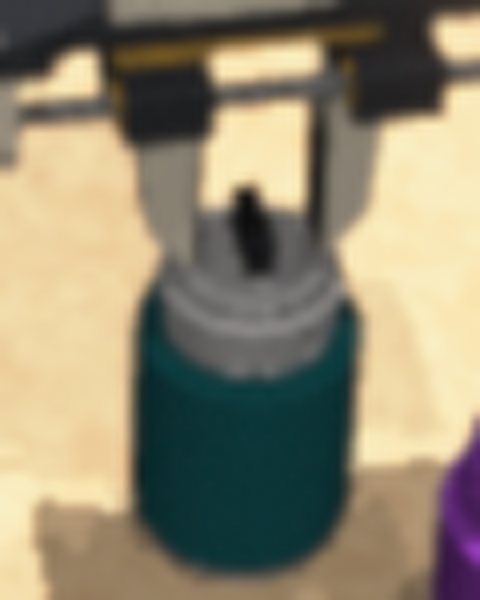

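The strainer is seated: the flange lies on the rim, with the lug up at (250,230), released. Rising, then on to the cap.

```bash
python3 -m creep '[[0,0,-0.03,0,0,0],[0,0,-0.06,0,0,0],[0,0,-0.08,0,0,0],[0,0,-0.08,0,0,0],[0,0,-0.04,0,0,0],[0,0,-0.02,0,0,0],[0.039,-0.022,0,0,0,0],[0.077,-0.043,0,0,0,0],[0.077,-0.043,0,0,0,0],[0.077,-0.043,0,0,0,0],[0.077,-0.043,0,0,0,0],[0.077,-0.043,0,0,0,0],[0.077,-0.043,0,0,0,0],[0.077,-0.043,0,0,0,0],[0.077,-0.043,0,0,0,0],[0.077,-0.043,0,0,0,0],[0.077,-0.043,0,0,0,0],[0.077,-0.043,0,0,0,0]]' 0.2
python3 -m creep '[[0,0,0,0,0,-0.054],[0,0,0,0,0,-0.054],[0,0,0,0,0,-0.054],[0,0,0,0,0,-0.054],[0,0,0,0,0,-0.054],[0,0,0,0,0,-0.054],[0,0,0,0,0,-0.054],[0,0,0,0,0,-0.054],[0,0,0,0,0,0]]' 0
python3 go.py .472 .3372 .15 107
```

```text
clock: 11.95
position: [0.4724, 0.3552, 0.2422]
ee_rot: [2.783, 1.458, -0.003]
force: [1.9, -0.1, 0.7]
width: 0.398
gripper_force: 0.0
clock: 12.7
position: [0.4726, 0.3532, 0.2423]
ee_rot: [-1.858, -2.532, 0.003]
force: [-0.1, -0.3, -1.0]
width: 0.503
gripper_force: 0.0
now [0.4726 0.3532 0.2423] yaw 107.4 shift [-0.0376 -0.0129  0.2308] turn [-0.0009  0.0002  0.0037] F [-0.1 -0.3 -1. ] j [-0.95  0.37  0.31  1.66 -0.12  1.14 -0.31] t 12.7
```

```bash
python3 -m creep '[[-0.0376,-0.0129,0.03,0,0,0.003],[0,0,0.08,0,0,0],[0,0,0.09,0,0,0],[0,0,0.09,0,0,0],[0,0,0.07,0,0,0],[0,0,0.05,0,0,0],[0,0,0.03,0,0,0],[0,0,0.01,0,0,0],[0,0,0,0,0,0],[0,0,0,0,0,0]]' 0
python3 go.py .472 .3372 .0545 107
python3 - <<'E'
from h import *
d=cam("side");f=d["frame"];u=proj(d,[.472,.3372,.055])[0].astype(int)
cv2.imwrite("pics/c1.png",cv2.resize(f[u[1]-36:u[1]+39,u[0]-30:u[0]+30,::-1],(480,600),interpolation=cv2.INTER_CUBIC))
E
```

```text
clock: 13.53
position: [0.473, 0.338, 0.0643]
ee_rot: [1.875, 2.52, 0.002]
force: [0.5, 1.2, 0.1]
width: 0.497
gripper_force: 0.0
now [0.473  0.338  0.0643] yaw 106.7 shift [-0.0013 -0.0031  0.0246] turn [ 0.0005 -0.0002 -0.0024] F [0.5 1.2 0.1] j [-0.89  0.55  0.25  1.87 -0.2   0.74 -0.24] t 13.5333
```

View pics/c1.png

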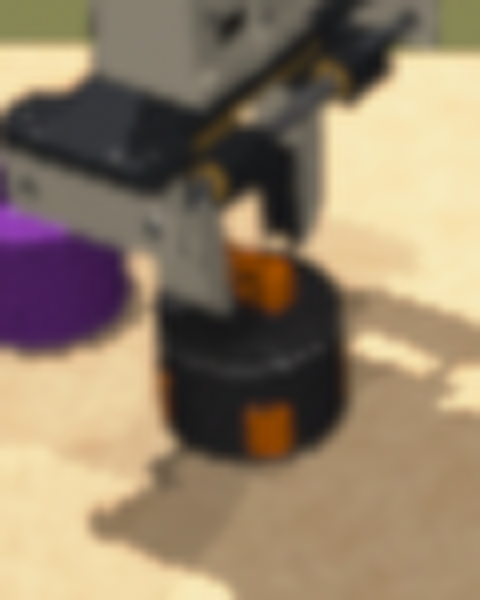

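The amber ridge at (262,275) lies between the fingers. Lowering 9.5 mm and gripping.

```bash
python3 -m creep '[[0,-0.002,0.012,0,0,0],[0,0,0.01,0,0,0],[0,0,0.002,0,0,0],[0,0,0,0,0,0]]'
python3 -m creep '[[0,0,0,0,0,0],[0,0,0,0,0,0],[0,0,0,0,0,0],[0,0,0,0,0,0],[0,0,0,0,0,0],[0,0,0,0,0,0],[0,0,0,0,0,0],[0,0,0,0,0,0]]' 1 45
python3 go.py .472 .3372 .0545 107
```

```text
clock: 13.92
position: [0.4718, 0.3377, 0.0544]
ee_rot: [-1.874, -2.522, -0.001]
force: [-0.8, -0.3, 3.4]
width: 0.497
gripper_force: 1.6
clock: 14.58
position: [0.4718, 0.3377, 0.0544]
ee_rot: [-1.873, -2.522, -0.001]
force: [-1.0, 0.0, 5.5]
width: 0.15
gripper_force: 47.1
now [0.4718 0.3377 0.0544] yaw 106.8 shift [-0.0014  0.0002 -0.0003] turn [ 0.0002 -0.0002 -0.0018] F [-1.   0.   5.5] j [-0.89  0.56  0.25  1.88 -0.2   0.72 -0.23] t 14.5833
```

```bash
python3 -m creep '[[0,0,-0.02,0,0,0],[0,0,-0.05,0,0,0],[0,0,-0.08,0,0,0],[0,0,-0.08,0,0,0],[0,0,-0.08,0,0,0],[0,0,-0.08,0,0,0],[0,0,-0.05,0,0,0],[0,0,-0.02,0,0,0],[0,0,0,0,0,0]]'
python3 -m creep '[[-0.041,-0.017,0,0,0,0],[-0.082,-0.034,0,0,0,0],[-0.082,-0.034,0,0,0,0],[-0.082,-0.034,0,0,0,0],[-0.082,-0.034,0,0,0,0],[-0.082,-0.034,0,0,0,0],[-0.082,-0.034,0,0,0,0],[-0.082,-0.034,0,0,0,0],[-0.082,-0.034,0,0,0,0],[-0.082,-0.034,0,0,0,0],[-0.082,-0.034,0,0,0,0],[-0.041,-0.017,0,0,0,0],[0,0,0,0,0,0],[0,0,0,0,0,0]]'
python3 go.py .434 -.0505 .19 107
```

```text
clock: 15.33
position: [0.4724, 0.3379, 0.2398]
ee_rot: [1.873, 2.521, 0.005]
force: [1.3, 0.2, -1.5]
width: 0.147
gripper_force: 46.5
clock: 16.5
position: [0.4314, -0.052, 0.2366]
ee_rot: [-1.876, -2.518, 0.003]
force: [-0.4, 1.6, -0.5]
width: 0.149
gripper_force: 46.5
now [ 0.4314 -0.052   0.2366] yaw 106.6 shift [0.0017 0.0075 0.1164] turn [-0.0012 -0.0002 -0.0031] F [-0.4  1.6 -0.5] j [-0.48  0.1   0.54  2.02 -0.06  1.03  0.37] t 16.5
```

```bash
python3 -m creep '[[0.002,0.0075,0.03,0,0,-0.003],[0,0,0.04,0,0,0],[0,0,0.02,0,0,0],[0,0,0.01,0,0,0],[0,0,0,0,0,0],[0,0,0,0,0,0]]'
python3 go.py .434 -.0505 .17 107
cat > lat.py <<'E'
from h import *
d=cam("side");p=arm.observe()["position"];f=d["frame"].astype(float);g=f[:,:,0]-f[:,:,2]
def edges(P):
    u=proj(d,P)[0];v=int(round(u[1]));out=[]
    for y in range(v-3,v+4):
        r=g[y];c=int(u[0]);L=c
        while r[L]<25:L-=1
        Rr=c
        while r[Rr]<25:Rr+=1
        out.append([L+(r[L]-25)/(r[L]-r[L+1]),Rr-(r[Rr]-25)/(r[Rr]-r[Rr-1])])
    m=np.median(out,0);print("pred u",u[0].round(2),"edges",m.round(2),"centre",m.mean().round(2))
b=p[2]-.0544
edges([*p[:2],b+.025]);edges([.434,-.0505,.045])
x=int(proj(d,[*p[:2],b])[0][0]);v0=int(proj(d,[*p[:2],b])[0][1])
fr=proj(d,circ(p,.0365,b));rim=proj(d,circ((.434,-.0505),.037,.084));bs=proj(d,circ((.434,-.0505),.037,0))
print("pred cap bottom",fr[:,1].max(),"shoulder front",rim[:,1].max(),"base",bs[:,1].max())
print([(y,f[y,x-1:x+2].mean(0).astype(int).tolist()) for y in list(range(int(fr[:,1].max())-4,int(rim[:,1].max())+7))+list(range(int(bs[:,1].max())-5,int(bs[:,1].max())+5))])
E
python3 lat.py
```

```text
clock: 17.0
position: [0.4352, -0.0492, 0.1979]
ee_rot: [-1.865, -2.528, 0.001]
force: [0.4, -0.2, -0.9]
width: 0.148
gripper_force: 46.5
now [ 0.4352 -0.0492  0.1979] yaw 107.2 shift [-0.0022 -0.0038  0.0697] turn [-0.0003 -0.      0.0014] F [ 0.4 -0.2 -0.9] j [-0.47  0.16  0.53  2.08 -0.1   0.93  0.42] t 17.0
pred u 275.85 edges [262.36 289.87] centre 276.12
pred u 273.95 edges [260.27 288.  ] centre 274.13
pred cap bottom 236.89933920265798 shoulder front 255.88987482094961 base 279.92218601413316
[(232, [33, 30, 30]), (233, [34, 31, 31]), (234, [34, 31, 31]), (235, [34, 31, 31]), (236, [31, 30, 31]), (237, [30, 29, 29]), (238, [34, 33, 34]), (239, [42, 41, 42]), (240, [64, 63, 63]), (241, [90, 88, 87]), (242, [96, 94, 94]), (243, [106, 104, 103]), (244, [119, 117, 116]), (245, [118, 116, 114]), (246, [129, 126, 125]), (247, [135, 133, 132]), (248, [114, 112, 111]), (249, [106, 104, 103]), (250, [106, 105, 103]), (251, [105, 104, 103]), (252, [92, 95, 95]), (253, [49, 71, 73]), (254, [15, 60, 63]), (255, [14, 59, 62]), (256, [14, 58, 61]), (257, [12, 55, 58]), (258, [11, 53, 56]), (259, [11, 54, 56]), (260, [11, 54, 56]), (261, [11, 54, 56]), (274, [12, 52, 55]), (275, [13, 52, 55]), (276, [21, 53, 55]), (277, [60, 68, 66]), (278, [110, 100, 87]), (279, [141, 121, 95]), (280, [150, 126, 97]), (281, [150, 125, 96]), (282, [149, 124, 94]), (283, [150, 125, 95])]
```

```bash
python3 -m creep '[[-0.0022,-0.0038,0.02,0,0,0],[0,0,0.02,0,0,0],[0,0,0.015,0,0,0],[0,0,0.01,0,0,0],[0,0,0.01,0,0,0],[0,0,0,0,0,0],[0,0,0,0,0,0]]'
python3 go.py .434 -.0505 .158 107; python3 lat.py | head -2
```

```text
clock: 17.63
position: [0.4339, -0.0509, 0.1677]
ee_rot: [-1.866, -2.527, 0.001]
force: [0.3, 0.1, -0.5]
width: 0.152
gripper_force: 46.5
now [ 0.4339 -0.0509  0.1677] yaw 107.1 shift [0.0009 0.0005 0.0243] turn [-0.0003 -0.      0.0011] F [ 0.3  0.1 -0.5] j [-0.45  0.2   0.52  2.12 -0.13  0.85  0.46] t 17.6333
pred u 275.48 edges [262.   289.29] centre 275.64
pred u 273.95 edges [260.27 288.07] centre 274.17
```

```bash
python3 -m creep '[[0,0,0.006,0,0,0],[0,0,0.006,0,0,0],[0,0,0.006,0,0,0],[0,0,0,0,0,0]]'; python3 -m creep '[[0,0,0.006,0,0,0],[0,0,0.006,0,0,0],[0,0,0,0,0,0]]'
python3 go.py .434 -.0505 .1514 107; python3 lat.py | head -2
```

```text
clock: 18.02
position: [0.4338, -0.0508, 0.1603]
ee_rot: [-1.865, -2.527, 0.0]
force: [0.4, -0.5, -1.9]
width: 0.148
gripper_force: 46.5
clock: 18.27
position: [0.4339, -0.0508, 0.1555]
ee_rot: [-1.865, -2.527, 0.0]
force: [-0.1, -0.1, -1.3]
width: 0.152
gripper_force: 46.5
now [ 0.4339 -0.0508  0.1555] yaw 107.1 shift [0.0006 0.0006 0.0103] turn [-0.0002 -0.0001  0.0012] F [-0.1 -0.1 -1.3] j [-0.44  0.22  0.52  2.13 -0.15  0.82  0.47] t 18.2667
pred u 275.2 edges [261.85 289.05] centre 275.45
pred u 273.95 edges [260.27 288.07] centre 274.17
```

The cap's edge is now past the rim and level with the bead, with no side force. Pressing on in small steps.

```bash
for i in 1; do python3 -m creep '[[0,0,0.005,0,0,0],[0,0,0.005,0,0,0],[0,0,0,0,0,0]]'; done; python3 -m creep '[[0,0,0.004,0,0,0],[0,0,0.004,0,0,0],[0,0,0,0,0,0]]'
```

```text
clock: 18.57
position: [0.4341, -0.0507, 0.1517]
ee_rot: [-1.865, -2.528, -0.0]
force: [0.7, 1.5, -1.4]
width: 0.151
gripper_force: 46.5
clock: 18.82
position: [0.4346, -0.0507, 0.149]
ee_rot: [1.865, 2.527, 0.001]
force: [0.2, 0.8, 2.5]
width: 0.152
gripper_force: 47.0
```

```bash
python3 -m creep '[[0,0,0.004,0,0,0],[0,0,0.004,0,0,0],[0,0,0,0,0,0]]'; python3 go.py .434 -.0505 .1384 107
```

```text
clock: 19.07
position: [0.4339, -0.0508, 0.1452]
ee_rot: [-1.865, -2.528, 0.0]
force: [1.1, 1.3, -2.8]
width: 0.146
gripper_force: 46.5
now [ 0.4339 -0.0508  0.1452] yaw 107.1 shift [0.0006 0.0005 0.0171] turn [-0.0001 -0.0001  0.0012] F [ 1.1  1.3 -2.8] j [-0.43  0.24  0.51  2.15 -0.16  0.79  0.49] t 19.0667
```

The clips have passed the bead: the push dropped and the origin is at about 91 mm. Going on to the shoulder.

```bash
python3 -m creep '[[0,0,0.005,0,0,0],[0,0,0.005,0,0,0],[0,0,0.003,0,0,0],[0,0,0,0,0,0]]'; python3 -m creep '[[0,0,0.003,0,0,0],[0,0,0.002,0,0,0],[0,0,0,0,0,0]]';  python3 go.py .434 -.0505 .1384 107
```

```text
clock: 19.4
position: [0.4339, -0.0508, 0.14]
ee_rot: [-1.865, -2.527, 0.0]
force: [-0.4, 1.1, -2.0]
width: 0.148
gripper_force: 46.7
clock: 19.65
position: [0.4343, -0.0509, 0.1384]
ee_rot: [1.866, 2.527, 0.0]
force: [0.3, 0.8, -0.7]
width: 0.15
gripper_force: 46.7
now [ 0.4343 -0.0509  0.1384] yaw 107.1 shift [ 0.0011 -0.0003 -0.0001] turn [0.0002 0.     0.0011] F [ 0.3  0.8 -0.7] j [-0.43  0.25  0.51  2.15 -0.17  0.78  0.5 ] t 19.65
```

```bash
python3 -m creep '[[0,0,0.003,0,0,0],[0,0,0,0,0,0],[0,0,0,0,0,0]]'; python3 -m creep '[[0,0,0.003,0,0,0],[0,0,0,0,0,0],[0,0,0,0,0,0]]'
```

```text
clock: 19.9
position: [0.4345, -0.0509, 0.1383]
ee_rot: [1.866, 2.527, 0.002]
force: [-5.2, 1.6, 19.2]
width: 0.15
gripper_force: 48.5
clock: 20.15
position: [0.4348, -0.051, 0.1382]
ee_rot: [1.866, 2.527, 0.004]
force: [-10.8, 2.1, 40.5]
width: 0.143
gripper_force: 50.3
```

```bash
python3 -m creep '[[0,0,-0.0035,0,0,0],[0,0,0,0,0,0],[0,0,0,0,0,0]]'; python3 -m creep '[[0,0,0,0,0,0],[0,0,0,0,0,0],[0,0,0,0,0,0]]'
```

```text
clock: 20.4
position: [0.4347, -0.051, 0.1382]
ee_rot: [1.865, 2.527, 0.002]
force: [-4.0, 0.4, 15.3]
width: 0.148
gripper_force: 48.2
clock: 20.65
position: [0.4347, -0.051, 0.1383]
ee_rot: [1.865, 2.527, 0.002]
force: [-3.7, 1.2, 16.7]
width: 0.147
gripper_force: 48.3
```

```bash
python3 lat.py | head -2; python3 - <<'E'
from cell import arm
o=arm.observe();print(o["force"].round(1),o["position"].round(4),o["clock"])
if 11<o["force"][2]<20: print(arm.sign_off())
E
```

```text
pred u 275.2 edges [262.   288.84] centre 275.42
pred u 273.95 edges [260.27 288.  ] centre 274.14
[-4.3  0.9 16.6] [ 0.4347 -0.051   0.1382] 20.7
the job is handed in; nothing more can be done
None
```

The strainer hangs in the neck by its flange, released. The cap snapped past the bead and reads home on the shoulder (origin about 84 mm up). I handed the job in at 20.7 s with the gripper holding the cap down at about 16 N.

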